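# Hang the video otoscope on the spring-balanced arm

### The job

Take the video otoscope (chrome head with a grey speculum) out of its charging well and slide its neck into the fork of the spring-balanced arm, collar above the fork, until the orange spring catch clicks shut behind it; then lower the collar into its seat. The arm sinks under the weight: go down with it, and let go only once the arm carries the whole weight and stands still, so that on release the fork neither drops nor springs up. Leave it hanging there at rest and the other instruments where they are.

Things in the scene. Friction and masses are not known exactly. Their poses are not given: they have to be found in the camera images.
- otoscope: Video otoscope, 189 mm tall, upright in one charger well. Origin: centre of its underside; z up the handle, -x the way the speculum points. Black handle 32 mm dia up to 74 mm; slim steel neck 25 mm dia, 74 to 118 mm; round steel collar 44 mm dia, 118 to 125 mm; 20 mm dia stem; chrome head, 135 to 187 mm. Mass unknown, about 0.25 to 0.69 kg (battery packs differ).
- head (a point): Middle of the otoscope's chrome head, 164 mm above its underside; axes as the otoscope. The place to grip: a block 40 (x) by 28 (y) by 52 mm (z), fingers closing on its flat sides along y. The grey speculum cone reaches 60 mm out to -x; a black screen 42 mm wide stands 22 to 32 mm out on +x.
- collar (a point): Centre of the underside of the otoscope's collar, 118 mm above the otoscope's underside and 46 mm below point head; axes as the otoscope.
- seat (a point): Centre of the seat floor in the grey fork on the arm's end, 253 mm above the table while unloaded. +x points level from the mouth into the fork, z up; the fork stays level as it sinks. Slot 30 mm wide (y), plate 10 mm thick below this level, 76 mm wide; back wall at x = +15 mm, which stops the neck at +2.5 mm. Rims 6 mm high leave a 50 mm round for the collar.
- catch (a joint): Orange spring catch: 24 mm finger pivoted on the fork's +y prong, 36 mm before the seat, slanting into the slot. 0 = shut, as at rest; grows up to 0.62 rad as the neck, sliding in, presses it outwards against its spring (push of about 2 to 5 N); springs back to 0 once the neck's axis has come to within 3 mm of the seat centre.
- swing (a joint): Tilt of the spring-balanced arm (parallel links, 260 mm long), rad: 0 = unloaded, up against its top stop with about 1.5 N; grows as the fork sinks. Beyond that the fork yields about 80 N/m, lightly damped: the otoscope's weight sinks it some 12 to 66 mm, depending on its mass (0.1 rad = 26 mm). On its arc the fork also shifts 2 mm outwards (seat -x) in the first 32 mm, then back.
- station: The arm's grey round foot (150 mm dia) and column, 240 mm tall, fixed to the table. Origin: centre of the foot's underside; the arm runs from it along -x for 313 mm to the seat.
- charger: White twin charger, 90 (x) by 210 (y) by 50 mm, fixed. Origin: centre of its underside. Wells of 35 mm dia, 40 mm deep, at y = -50 and +50 mm; one holds the otoscope, the other the ophthalmoscope.
- ophthalmoscope: Ophthalmoscope with a black head and the same handle, 194 mm tall, in the other well. Origin: centre of its underside. To be left alone.
- specula_tube: Clear acrylic tube with grey specula, a clear funnel on top (84 mm dia) and a white foot (72 mm dia), 188 mm tall, on the tray. Origin: centre of its underside. To be left alone.
- bowl: White porcelain bowl, 82 mm dia, 36 mm high, on the tray. Origin: centre of its underside. To be left alone.
- forceps: Steel Hartmann ear forceps, about 185 mm long, 6 mm thick, lying on the tray. Origin: near the joint, on its underside; jaws towards +x. To be left alone.
- tray: Birch tray, 190 (x) by 360 (y) mm, rim 20 mm high, floor 8 mm, fixed. Origin: centre of its underside.
- mouth (a point): Open end of the fork's slot, 40 mm before the seat, at seat floor level; axes as seat. Flared lead-ins reach 16 mm further out. From here 15 mm inwards the prongs carry 4 mm lips, so the neck goes in with the collar's underside 6 to 30 mm above the seat floor. Nothing of the arm stands over 12 mm above the seat floor within 0.2 m of the seat while unloaded, or 60 mm when sunk.

How it is judged:
By the outcome, as a careful person would: the job done as asked, in the order asked, and still so for the second after the job is handed in, with the robot touching nothing.
It also fails if it takes over 54 s, if anything falls off the work surface, if the arm or the gripper's body presses on something with over 40 N, if the wrist force passes 120 N, or if a joint passes its speed limit or range.

### The arm

A 6-joint arm with a two-finger parallel gripper is mounted at the origin on the work surface. World frame = base frame: x ahead of the robot, y to its left, z up, the work surface at z = 0. Lengths are in m, angles in rad, forces in N, time in s.
With the tool pointing down it reaches from about 0.3 to 0.75 m from the base axis. Payload 8.5 kg.
Tool frame: the origin (TCP) lies where the fingers leave the gripper's body, on its centre line; the fingertips stand 73 mm ahead of it and the grasp point (between the pads) lies 54 mm ahead of it (hold_point_z is the distance from the TCP to the grasp point, in m); x points along the fingers, z is the direction in which the jaws open and shut, and the axes are right-handed (so a half turn about x gives the same grasp; the last joint's range is limited). The gripper opens to 85 mm and grips with 20 to 120 N. Pads are 22 mm wide; open, the fingers measure 114 mm over their backs; the gripper's body (76 mm by 85 mm) begins 54 mm behind the grasp point. The pads swing forward as they close: fully open they stand 13 mm farther back than shut.
Start: joints at [0.986, 0.381, 1.297, -0, 1.464, -0.215], TCP at [0.199, 0.513, 0.304] pointing down, gripper open.
Joint ranges: [-3.11, 3.11], [-0.89, 2.33], [0.22, 2.48], [-1.42, 4.56], [0.17, 2.85], [-2.88, 2.88]. Speed limits (rad/s): [2.39, 2.39, 3.14, 3.14, 3.14, 3.14].

### API

Orientations are given as a unit quaternion [w, x, y, z].
In Python, from workcell import read_state, get_image, camera_info, sign_off, hold_point_z gives the robot as it stands.
- The arm moves only by the tool drive_tool, never from a script. Its argument "plan" is text: rows parted by semicolons, each of 7 numbers parted by spaces: the finger opening in mm, from 0 to 85.4, then the shift along the world's x, y, z in mm, then the turn, a rotation vector about the world's x, y, z in rad. A call has 1 to 12 rows; each row shifts and turns the commanded pose from where the row before left it; what a row does not reach is not made up. A row lasts 1/8 s, in which the tool goes at most 62.5 mm and 10.7 degrees, less where a joint would pass 70% of its speed; a pose out of reach is approached as far as the arm can. A call with a gripper value outside its range is refused whole. The fingers move at their own pace and stop on an object; "force" is the grip in N (left out, the last holds). Time passes only in rows, so rows that do not move let the fingers close. It gives the time, the measured TCP pose, the force and the opening at its end, in the units of the state.
- read_state(): the state, without advancing time (a new reading comes with each control period).
- get_image(name): name is "scene" or "top" or "wrist"; returns the picture (420x560x3 uint8, blue, green, red); there is no depth.
- camera_info(name): a dict with "intrinsics" (3x3 intrinsics, pixels), "extrinsics" (4x4, takes a point from camera to world coordinates). Camera axes: x right, y up, looking along -z (the intrinsics and any distortion apply to the point x, -y, -z); pixel columns grow to the right and rows downward; lengths in m; the calibration is good to about 2 mm. A picture is of the moment at which its call begins: read the wrist's pose just before it. camera_info takes no time and is no camera call; for the wrist camera it gives the pose at the moment of the call.
- sign_off(): hands the job in, once; it reports no verdict.
The state is a dict: "time_s": time; "joints": joint angles; "joint_vel": joint speeds; "effort": joint torques, N m; "tcp_pos": TCP position; "orientation": TCP orientation; "contact_force": force on the tool from outside, world axes, zero at the start; "ft_torque": the same for the moment, N m; "opening": opening from 0.0 (shut) to 1.0 (fully open).
Only numpy, scipy, OpenCV 4.12 (cv2) and the standard library are available. Lean on these libraries where they do the work, as an engineer would, in place of code of your own. Each camera call takes 0.05 s, during which the arm holds its last target. There are 200 camera calls.

## Working session

There is one attempt and no reset: what is moved stays moved. The work goes in short steps, Python scripts to look and compute and a tool call to move; the robot and the scene stay as the last step left them, time stands still between calls to the robot, and variables do not carry over. Pictures are saved under pics/ and viewed, about 8 in all and at most 12, crops included, and the job is handed in when it is done.

Besides the shell and the picture viewer there is one more tool, called after "Call:" by a JSON object that holds its "method" and its "body", one argument or row to a line. drive_tool: Moves the arm, as the interface text tells. Its arguments: {"type":"object","properties":{"plan":{"type":"string"},"force":{"type":"number"}},"required":["plan"]}

```bash
mkdir -p pics; python3 - <<'E'
from workcell import *
import cv2,json
s=read_state();print(s, hold_point_z)
for n in("scene","top","wrist"):
    c=camera_info(n);print(n,c)
    cv2.imwrite(f"pics/a_{n}.png",get_image(n))
E
```

```text
{'time_s': 0.0, 'joints': array([ 9.85698737e-01,  3.81177292e-01,  1.29828798e+00, -3.70206658e-05,
        1.46361089e+00, -2.15314330e-01]), 'joint_vel': array([-0.00067277, -0.00036415,  0.00060712,  0.00117109, -0.00104932,
       -0.00174944]), 'effort': array([-5.34136561e-04, -4.48466492e+01, -2.31279391e+01, -2.62168305e-04,
        4.82446238e-03, -6.79331288e-05]), 'tcp_pos': array([0.19867752, 0.51264206, 0.30331257]), 'orientation': array([ 0.58291596, -0.39976827,  0.58387832,  0.39935   ]), 'contact_force': array([ 0.47689066,  0.9556397 , -0.8793271 ]), 'ft_torque': array([ 0.01134245, -0.02029311, -0.00493823]), 'opening': 0.9992876991771529} 0.0539
scene {'intrinsics': array([[417.1402465 ,   0.        , 279.35664335],
       [  0.        , 417.1402465 , 210.8656231 ],
       [  0.        ,   0.        ,   1.        ]]), 'extrinsics': array([[ 0.6887434 , -0.54134147,  0.4822675 ,  1.09715209],
       [ 0.72496438,  0.50717867, -0.4660434 , -0.46158385],
       [ 0.00769283,  0.67061108,  0.74176924,  0.92468522],
       [ 0.        ,  0.        ,  0.        ,  1.  
[... 180 characters left out ...]
]]), 'extrinsics': array([[-0.02726364,  0.98493772, -0.17074655,  0.41759188],
       [-0.99962667, -0.0271696 ,  0.00288792,  0.03159587],
       [-0.00179469,  0.17076154,  0.98531075,  1.23756631],
       [ 0.        ,  0.        ,  0.        ,  1.        ]])}
wrist {'intrinsics': array([[362.11546381,   0.        , 280.31005333],
       [  0.        , 362.11546381, 207.31526191],
       [  0.        ,   0.        ,   1.        ]]), 'extrinsics': array([[ 0.35988089, -0.8911728 , -0.27621873,  0.12864353],
       [ 0.93299714,  0.34328958,  0.10802131,  0.54035989],
       [-0.00144264, -0.29658609,  0.95500503,  0.37333349],
       [ 0.        ,  0.        ,  0.        ,  1.        ]])}
```

View pics/a_scene.png

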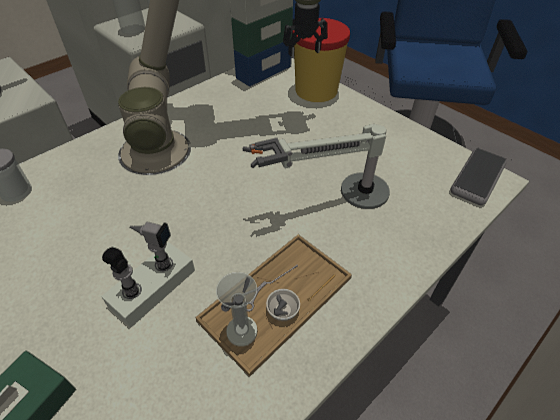

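View pics/a_top.png

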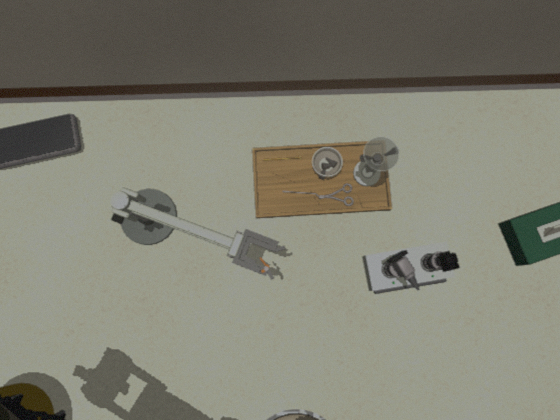

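The scene view shows the otoscope in the right-hand well at about (158,240), and the fork's mouth at about (250,155). In the top view the otoscope is at about (400,268), and the fork at about (260,255) opens to the right (-y). Next I'll enlarge both.

```bash
python3 - <<'E'
import cv2,numpy as np
t=cv2.imread("pics/a_top.png");s=cv2.imread("pics/a_scene.png")
r=lambda im,x,y,w,h,k:cv2.resize(im[y:y+h,x:x+w],None,fx=k,fy=k,interpolation=cv2.INTER_CUBIC)
a=r(t,225,220,80,60,5);b=r(t,360,235,80,60,5);c=r(s,240,130,80,60,5);d=r(s,95,215,100,75,4)
o=np.vstack([np.hstack([a,b]),np.hstack([c,d])]);print(o.shape)
o=np.clip(o*1.4,0,255).astype('uint8')
cv2.imwrite("pics/b.png",o)
E
```

```text
(600, 800, 3)
```

View pics/b.png

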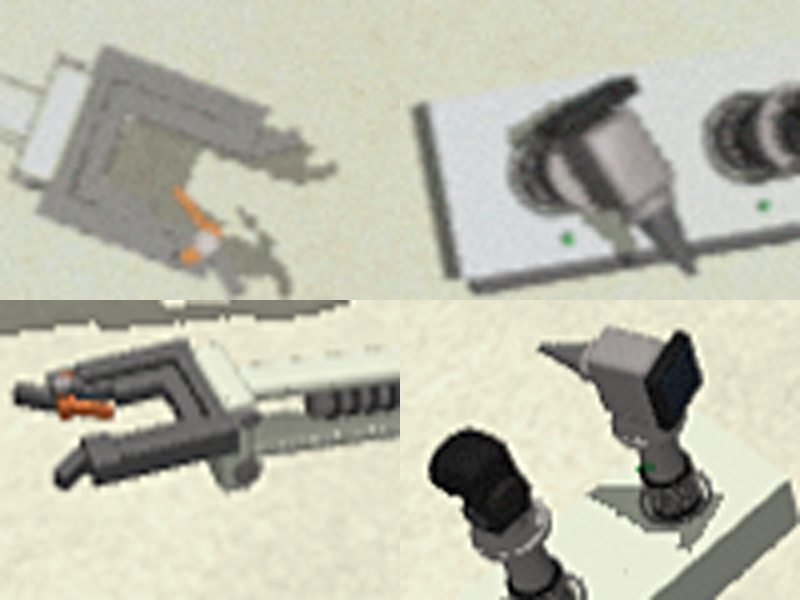

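The enlarged crops show the following:
- **Fork:** its outer corners in the top crop are at (108,47) and (40,212), and the prong fronts at about (268,105) and (200,272).
- **Catch:** the pivot is at about (205,240).
- **Head:** the top face spans about (585,140), (630,107), (672,165) and (635,205).
- **Speculum:** the tip is at about (690,270).

```bash
cat > h.py <<'E'
import numpy as np,cv2
from workcell import *
def ray(ci,px):
    K,T=ci["intrinsics"],ci["extrinsics"]
    d=np.linalg.inv(K)@[px[0],px[1],1]; d=T[:3,:3]@[d[0],-d[1],-d[2]]
    return T[:3,3],d/np.linalg.norm(d)
def plane(ci,px,z):
    o,d=ray(ci,px); return o+d*(z-o[2])/d[2]
def proj(ci,P):
    K,T=ci["intrinsics"],ci["extrinsics"]
    p=T[:3,:3].T@(np.array(P)-T[:3,3]); q=K@[p[0],-p[1],-p[2]]; return q[:2]/q[2]
def two(c1,p1,c2,p2):
    o1,d1=ray(c1,p1);o2,d2=ray(c2,p2)
    s=np.linalg.lstsq(np.c_[d1,-d2],o2-o1,rcond=None)[0]
    a,b=o1+s[0]*d1,o2+s[1]*d2; return (a+b)/2,np.linalg.norm(a-b)
E
python3 - <<'E'
from h import *
np.set_printoptions(precision=4,suppress=True)
T=camera_info("top");S=camera_info("scene")
A=lambda x,y:(225+x/5,220+y/5);B=lambda x,y:(360+(x-400)/5,235+y/5)
C=lambda x,y:(240+x/5,130+(y-300)/5);D=lambda x,y:(95+(x-400)/4,215+(y-300)/4)
for n,p in dict(bl=(108,47),br=(40,212),fl=(268,105),fr=(200,272),piv=(205,240)).items(): print(n,plane(T,A(*p),.259))
for n,p in dict(h1=(585,140),h2=(630,107),h3=(672,165),h4=(635,205)).items(): print(n,plane(T,B(*p),.197))
print('tip',two(T,B(690,270),S,D(541,348)))
print('piv',two(T,A(205,240),S,C(66,380)))
print('chg',plane(T,B(428,103),.05),plane(T,B(470,283),.05))
print('foot',plane(T,(148,217),.01))
print('piv2',plane(T,(122,200),.25))
print('scrn',plane(T,B(515,140),.19),plane(T,B(632,80),.19))
E
```

```text
bl [0.5429 0.0957 0.259 ]
br [0.4748 0.125  0.259 ]
fl [0.5167 0.0293 0.259 ]
fr [0.4484 0.0592 0.259 ]
piv [0.4614 0.0569 0.259 ]
h1 [ 0.4673 -0.2301  0.197 ]
h2 [ 0.4812 -0.251   0.197 ]
h3 [ 0.4553 -0.2675  0.197 ]
h4 [ 0.4384 -0.25    0.197 ]
tip (array([ 0.4092, -0.2789,  0.1751]), np.float64(0.001264243639738701))
piv (array([0.4619, 0.0576, 0.2605]), np.float64(0.0018910361728019694))
chg [ 0.495  -0.1893  0.05  ] [ 0.4052 -0.2049  0.05  ]
foot [0.615  0.3721 0.01  ]
piv2 [0.6148 0.3619 0.25  ]
scrn [ 0.4684 -0.2009  0.19  ] [ 0.4935 -0.2546  0.19  ]
```

```bash
python3 - <<'E'
from h import *
from scipy.spatial.transform import Rotation as R
s=read_state();q=s["orientation"];M=R.from_quat(np.r_[q[1:],q[0]]).as_matrix();print(M.round(3))
c=camera_info("wrist")["extrinsics"][:3,3]-s["tcp_pos"];print(c, M.T@c)
print(np.degrees(np.arctan2(M[1,2],M[0,2])))
E
```

```text
[[-0.001 -0.932  0.361]
 [-0.001  0.361  0.932]
 [-1.     0.    -0.001]]
[-0.07002812  0.02765313  0.06994274] [-0.06992261  0.07530793  0.00040519]
68.81516414317821
```

Call:
{"method": "drive_tool", "body": {
  "plan": "85 0 0 50 0 0 0;85 0 0 50 0 0 -0.14;85 18.5 -54.5 0 0 0 -0.16;85 18.5 -54.5 0 0 0 -0.16;85 18.5 -54.5 0 0 0 -0.16;85 18.5 -54.5 0 0 0 -0.16;85 18.5 -54.5 0 0 0 -0.16;85 18.5 -54.5 0 0 0 -0.16;85 18.5 -54.5 0 0 0 -0.16;85 18.5 -54.5 0 0 0 -0.16;85 18.5 -54.5 0 0 0 -0.16;85 18.5 -54.5 0 0 0 -0.16",
  "force": 50
}}

```text
time_s: 1.65
tcp_pos: [0.3838, -0.0341, 0.4039]
orientation: [0.681, 0.19, 0.681, -0.19]
contact_force: [1.8, 1.1, 0.4]
opening: 0.995
```

Call:
{"method": "drive_tool", "body": {
  "plan": "85 18.5 -54.5 -10 0 0 -0.16;85 18.5 -54.5 -10 0 0 -0.16;85 18.5 -54.5 -10 0 0 -0.16;85 18.5 -54.5 -10 0 0 -0.03;85 0 0 0 0 0 0;85 0 0 0 0 0 0"
}}

```text
time_s: 2.4
tcp_pos: [0.4576, -0.2498, 0.3638]
orientation: [0.612, 0.354, 0.612, -0.354]
contact_force: [0.0, 0.5, 0.0]
opening: 0.992
```

```bash
python3 - <<'E'
from h import *
import pickle
out={}
for n in("wrist","top","scene"):
    c=camera_info(n);im=get_image(n);cv2.imwrite(f"pics/c_{n}.png",im);out[n]=c
pickle.dump(out,open("c.pkl","wb"))
c=out["wrist"];print(c["extrinsics"].round(4))
a=np.radians(30);x=np.array([np.cos(a),np.sin(a),0]);y=np.array([-x[1],x[0],0])
h=np.array([.4606,-.2497,.197])
for i,j in((1,1),(1,-1),(-1,-1),(-1,1)):print(proj(c,h+i*.02*x+j*.014*y).round(0))
E
```

```text
[[ 5.000e-01  8.269e-01  2.574e-01  5.239e-01]
 [-8.660e-01  4.776e-01  1.479e-01 -2.119e-01]
 [-6.000e-04 -2.969e-01  9.549e-01  4.337e-01]
 [ 0.000e+00  0.000e+00  0.000e+00  1.000e+00]]
[261. 179.]
[303. 179.]
[302. 235.]
[262. 235.]
```

View pics/c_wrist.png

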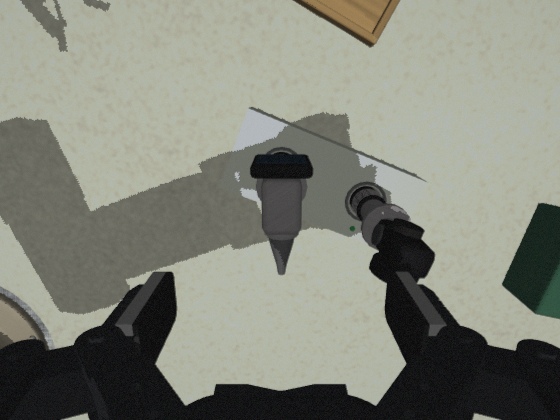

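The wrist view shows the head's top face at columns 261–302, rows 178–234, which matches the prediction. The ophthalmoscope's head at about (400,250) is close to the right finger, so I'll go down with the opening narrowed to 55 mm.

Call:
{"method": "drive_tool", "body": {
  "plan": "55 3 0 0 0 0 0;55 0 0 0 0 0 0;55 0 0 -25 0 0 0;55 0 0 -30 0 0 0;55 0 0 -30 0 0 0;55 0 0 -25 0 0 0;55 0 0 -16 0 0 0;55 0 0 -10 0 0 0;55 0 0 0 0 0 0;55 0 0 0 0 0 0"
}}

```text
time_s: 3.8
tcp_pos: [0.461, -0.2503, 0.2286]
orientation: [0.613, 0.354, 0.612, -0.354]
contact_force: [0.8, 0.5, -0.1]
opening: 0.645
```

```bash
python3 - <<'E'
from h import *
im=get_image("wrist");cv2.imwrite("pics/d.png",im);s=read_state();print(s["opening"],s["contact_force"])
E
```

```text
0.6423172885635747 [0.13717354 0.58159402 1.10975947]
```

View pics/d.png

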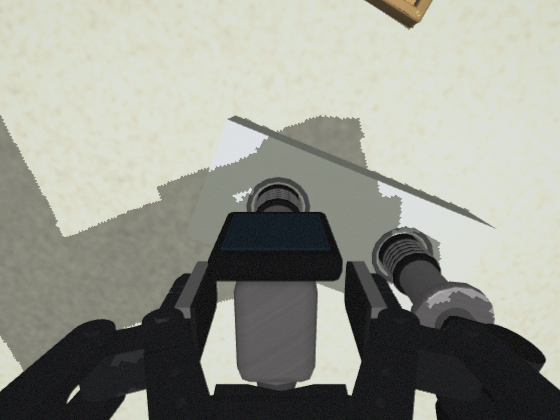

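The head, at columns 236–316, is centred between the pads, whose inner faces are at about 210 and 345. Closing now.

Call:
{"method": "drive_tool", "body": {
  "plan": "24 0 0 0 0 0 0;20 0 0 0 0 0 0;20 0 0 0 0 0 0;20 0 0 0 0 0 0;20 0 0 0 0 0 0;20 0 0 0 0 0 0",
  "force": 60
}}

```text
time_s: 4.6
tcp_pos: [0.4607, -0.25, 0.2284]
orientation: [0.612, 0.354, 0.612, -0.354]
contact_force: [-0.7, 1.9, 4.6]
opening: 0.32
```

Call:
{"method": "drive_tool", "body": {
  "plan": "20 0 0 5 0 0 0;20 0 0 10 0 0 0;20 0 0 20 0 0 0;20 0 0 25 0 0 0;20 0 0 25 0 0 0;20 0 0 25 0 0 0;20 0 0 25 0 0 0;20 0 0 12 0 0 0;20 0 0 0 0 0 0;20 0 0 0 0 0 0;20 0 0 0 0 0 0"
}}

```text
time_s: 5.98
tcp_pos: [0.4607, -0.2501, 0.374]
orientation: [0.611, 0.354, 0.613, -0.354]
contact_force: [0.2, 0.0, -6.6]
opening: 0.315
```

Call:
{"method": "drive_tool", "body": {
  "plan": "20 0 15 0 0 0 0;20 1 35 0 0 0 0;20 1 45 0 0 0 0;20 1 45 0 0 0 0;20 1 45 0 0 0 0;20 0 35 0 0 0 0;20 0 20 0 0 0 0;20 0 11 0 0 0 0;20 0 0 0 0 0 0;20 0 0 0 0 0 0;20 0 0 0 0 0 0"
}}

```text
time_s: 7.35
tcp_pos: [0.4648, 0.0002, 0.3749]
orientation: [0.612, 0.354, 0.612, -0.355]
contact_force: [1.0, -0.9, -5.8]
opening: 0.322
```

```bash
python3 - <<'E'
from h import *
import pickle
print([read_state()[k] for k in("tcp_pos","contact_force")])
out={};I={}
for n in("wrist","top","scene"):
    out[n]=camera_info(n);I[n]=get_image(n);cv2.imwrite(f"pics/e_{n}.png",I[n])
pickle.dump(out,open("e.pkl","wb"))
r=lambda im,x,y,w,h,k:cv2.resize(im[y:y+h,x:x+w],None,fx=k,fy=k,interpolation=cv2.INTER_CUBIC)
o=np.vstack([np.hstack([r(I["top"],225,220,100,75,4),r(I["wrist"],0,0,560,420,1)[:300,100:500]]),np.hstack([r(I["scene"],225,115,100,75,4),r(I["scene"],180,80,200,150,2)])])
cv2.imwrite("pics/e.png",np.clip(o*1.4,0,255).astype('uint8'))
E
```

```text
[array([4.64826948e-01, 1.70332965e-04, 3.74852591e-01]), array([ 1.02710991, -0.93552575, -5.79144212])]
```

View pics/e.png

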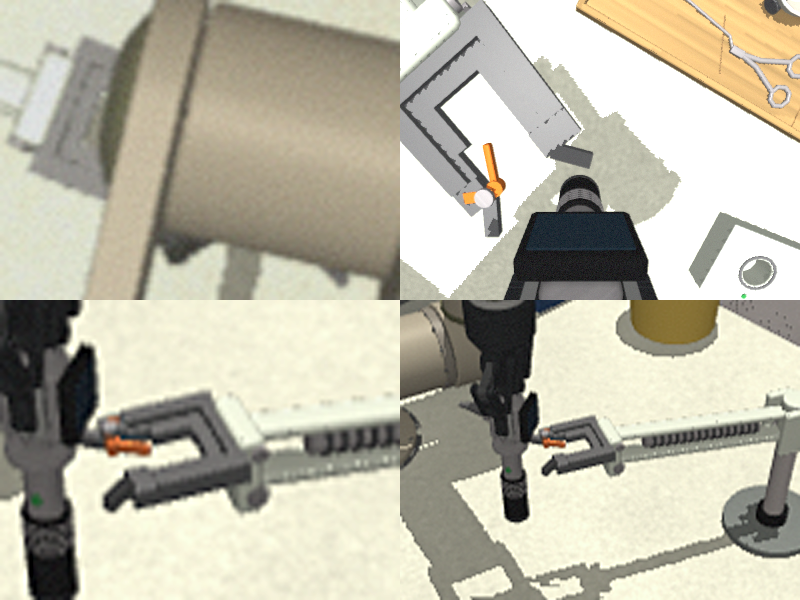

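The wrist panel gives a clear close view of the fork, with its slot, the orange catch at about (490,170) and the pivot at (484,198). The neck stands short of the mouth. I'll enlarge this view to measure from it.

```bash
python3 - <<'E'
import cv2,numpy as np
im=cv2.imread("pics/e_wrist.png")
cv2.imwrite("pics/f.png",cv2.resize(im[0:240,40:340],None,fx=2.5,fy=2.5,interpolation=cv2.INTER_CUBIC))
E
```

```text
(no output)
```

View pics/f.png

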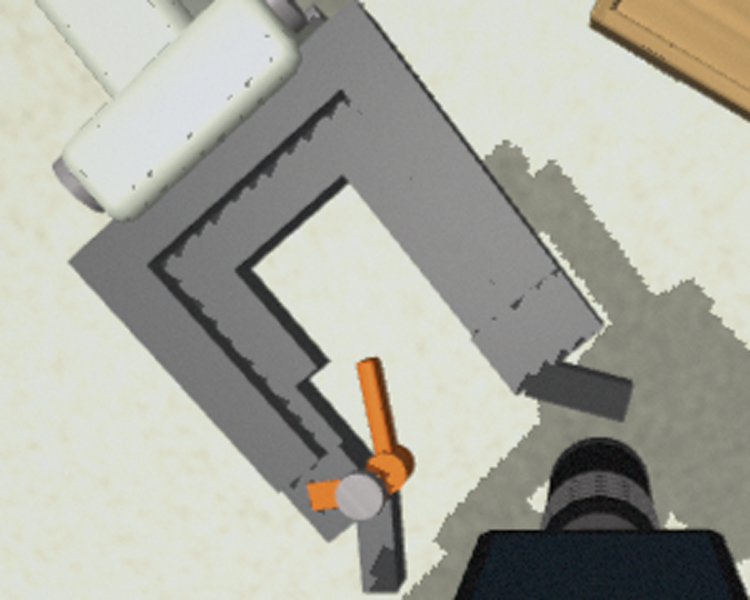

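The enlarged view shows the slot's back corners at (345,183) and (240,268). The prongs' outer edges run (360,5)–(603,322) and (70,262)–(330,540), and the pivot is at (360,497).

```bash
python3 - <<'E'
from h import *
import pickle
np.set_printoptions(precision=4,suppress=True)
W=pickle.load(open("e.pkl","rb"))["wrist"]
F=lambda x,y:(40+x/2.5,y/2.5)
g=lambda p,z:plane(W,F(*p),z)[:2]
ba,bb=g((345,183),.253),g((240,268),.253); ra,rb=g((345,183),.253),g((470,328),.253); la,lb=g((240,268),.253),g((328,358),.253)
oa,ob=g((360,5),.259),g((603,322),.259); pa,pb=g((70,262),.259),g((330,540),.259); piv=g((360,497),.262)
ang=lambda v:np.degrees(np.arctan2(v[1],v[0]))
print("yaws",ang(ra-rb),ang(la-lb),ang(oa-ob),ang(pa-pb),ang(bb-ba)-90)
a=np.radians(67.8);x=np.array([np.cos(a),np.sin(a)]);y=np.array([-x[1],x[0]])
for n,p in dict(ba=ba,bb=bb,rb=rb,lb=lb,oa=oa,ob=ob,pa=pa,pb=pb,piv=piv).items():print(n,p,p@x,p@y)
s=read_state()["tcp_pos"][:2];print("tcp",s@x,s@y)
E
```

```text
yaws 69.76044122001575 71.77559816380753 67.9581142682251 68.50178953761221 65.48244472270673
ba [0.5146 0.0873] 0.2752365084087449 -0.44352444249701184
bb [0.4891 0.0989] 0.2763704295660558 -0.41550635762145943
rb [0.5019 0.0526] 0.2383395180390101 -0.4447874085135711
lb [0.4815 0.0756] 0.2519350327812546 -0.4172045895915955
oa [0.5443 0.0964] 0.294857319112641 -0.4675137406569324
ob [0.5172 0.0295] 0.22273543727993117 -0.4677127697584416
pa [0.4748 0.1265] 0.2965329404498729 -0.3917507356287453
pb [0.4476 0.0576] 0.22244394485686794 -0.3926582628980121
piv [0.4608 0.0558] 0.22579505113585918 -0.4055099254809091
tcp 0.17600110404766556 -0.43020223638678695
```

The fork's midline is at lateral -0.430, and the TCP is at -0.4302, so they line up. The seat is about 85.5 mm ahead along yaw 68°, and the collar is about 21 mm above the seat floor. I'll slide in most of the way and watch the force.

Call:
{"method": "drive_tool", "body": {
  "plan": "20 3.75 9.25 -3 0 0 0;20 3.75 9.25 0 0 0 0;20 3.75 9.25 0 0 0 0;20 3.75 9.25 0 0 0 0;20 3.75 9.25 0 0 0 0;20 2.8 7 0 0 0 0;20 2.8 7 0 0 0 0;20 2.3 5.6 0 0 0 0;20 0 0 0 0 0 0"
}}

```text
time_s: 8.62
tcp_pos: [0.4919, 0.0672, 0.372]
orientation: [0.612, 0.354, 0.612, -0.353]
contact_force: [3.9, 0.3, -5.5]
opening: 0.319
```

Call:
{"method": "drive_tool", "body": {
  "plan": "20 1.9 4.6 0 0 0 0;20 1.9 4.6 0 0 0 0;20 1.1 2.8 0 0 0 0;20 0.8 1.9 0 0 0 0;20 0 0 0 0 0 0;20 0 0 0 0 0 0"
}}

```text
time_s: 9.38
tcp_pos: [0.4971, 0.0805, 0.3719]
orientation: [0.612, 0.354, 0.612, -0.354]
contact_force: [0.1, -0.6, -5.4]
opening: 0.319
```

```bash
python3 - <<'E'
from h import *
import pickle
s=read_state();a=np.radians(68);x=np.array([np.cos(a),np.sin(a)]);y=np.array([-x[1],x[0]])
p=s["tcp_pos"];print(p,p[:2]@x,p[:2]@y,s["contact_force"])
I={n:get_image(n) for n in("wrist","scene")}
for n in I: cv2.imwrite(f"pics/g_{n}.png",I[n])
r=lambda im,x,y,w,h,k:cv2.resize(im[y:y+h,x:x+w],None,fx=k,fy=k,interpolation=cv2.INTER_CUBIC)
cv2.imwrite("pics/g.png",np.clip(np.hstack([r(I["scene"],225,115,80,80,5),r(I["wrist"],80,0,300,300,400/300)])*1.3,0,255).astype('uint8'))
E
```

```text
[0.4970561  0.08050773 0.37191038] 0.2608459591428125 -0.43070366394817905 [ 0.0724876  -0.60578984 -5.41071724]
```

View pics/g.png

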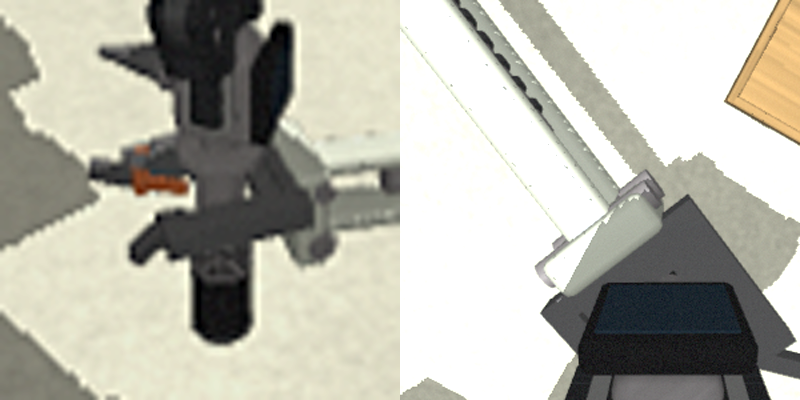

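The sideways push (3.9 N midway) has dropped to about 0, and the orange catch lies back across the slot behind the neck at about (160,178) in the left panel. The neck is at 0.2608 against a seat at about 0.2615, so the catch has clicked shut. I'll average the force to weigh the otoscope before lowering.

```bash
cat > avg.py <<'E'
from h import *
import sys
L=[];n=int(sys.argv[1])
for _ in range(n):
    get_image("wrist");s=read_state();L.append(np.r_[s["contact_force"],s["ft_torque"],s["tcp_pos"],s["effort"][1:5]])
L=np.array(L);a=np.radians(68);x=np.array([np.cos(a),np.sin(a)]);y=np.array([-x[1],x[0]]);p=L[:,6:9].mean(0)
print("t",s["time_s"],"F",L[:,:3].mean(0).round(2),"sd",L[:,2].std().round(2),"fork-frame F",(L[:,:2].mean(0)@x).round(2),(L[:,:2].mean(0)@y).round(2),"pos",(p[:2]@x).round(4),(p[:2]@y).round(4),p[2].round(4),"eff",L[:,9:].mean(0).round(3),L[:,9:].std(0).round(3))
E
python3 avg.py 20
```

```text
t 10.475 F [-0.09 -0.08 -6.13] sd 0.46 fork-frame F -0.11 0.06 pos 0.2609 -0.4307 0.3719 eff [-4.1967e+01 -2.6352e+01 -2.0000e-03  1.1000e-02] [0.004 0.002 0.    0.001]
```

Call:
{"method": "drive_tool", "body": {
  "plan": "20 0 0 -5 0 0 0;20 0 0 -5 0 0 0;20 0 0 -4 0 0 0;20 0 0 -2 0 0 0;20 0 0 -2 0 0 0;20 0 0 -2 0 0 0;20 0 0 -3 0 0 0;20 0 0 -3 0 0 0;20 0 0 -3 0 0 0;20 0 0 -3 0 0 0;20 0 0 0 0 0 0;20 0 0 0 0 0 0"
}}

```text
time_s: 11.98
tcp_pos: [0.4972, 0.0806, 0.34]
orientation: [0.612, 0.354, 0.612, -0.354]
contact_force: [-0.5, -1.0, -4.2]
opening: 0.321
```

```bash
python3 avg.py 12
```

```text
t 12.575 F [-0.15 -1.53 -3.58] sd 0.59 fork-frame F -1.48 -0.44 pos 0.2609 -0.4308 0.34 eff [-41.059 -24.77    0.485   0.048] [0.018 0.044 0.009 0.026]
```

Call:
{"method": "drive_tool", "body": {
  "plan": "20 -0.4 -0.9 -1 0 0 0;20 -0.2 -0.5 -4 0 0 0;20 -0.1 -0.4 -4 0 0 0;20 0 -0.1 -4 0 0 0;20 0 0 -4 0 0 0;20 0 0.2 -4 0 0 0;20 0.2 0.3 -4 0 0 0;20 0.1 0.3 -4 0 0 0;20 0.1 0.3 -3 0 0 0;20 0 0 0 0 0 0;20 0 0 0 0 0 0"
}}

```text
time_s: 13.95
tcp_pos: [0.4968, 0.0796, 0.308]
orientation: [0.612, 0.354, 0.612, -0.354]
contact_force: [-1.5, -2.0, -1.9]
opening: 0.325
```

```bash
python3 avg.py 16
```

```text
t 14.75 F [-1.38 -2.81 -1.32] sd 0.4 fork-frame F -3.13 0.23 pos 0.26 -0.4308 0.308 eff [-40.242 -23.624   0.888  -0.232] [0.03  0.094 0.061 0.061]
```

Call:
{"method": "drive_tool", "body": {
  "plan": "20 -0.4 -0.9 0 0 0 0;20 -0.2 -0.5 0 0 0 0;20 0 0 0 0 0 0"
}}

```text
time_s: 15.12
tcp_pos: [0.4963, 0.0787, 0.308]
orientation: [0.612, 0.354, 0.612, -0.354]
contact_force: [1.6, 2.7, -0.5]
opening: 0.32
```

```bash
python3 avg.py 10; python3 - <<'E'
from h import *
import pickle
I={n:get_image(n) for n in("wrist","scene")}
for n in I: cv2.imwrite(f"pics/k_{n}.png",I[n])
r=lambda im,x,y,w,h,k:cv2.resize(im[y:y+h,x:x+w],None,fx=k,fy=k,interpolation=cv2.INTER_CUBIC)
cv2.imwrite("pics/k.png",np.clip(np.hstack([r(I["scene"],230,130,75,90,5.5),r(I["wrist"],80,0,300,360,495/360)[:495]])*1.6,0,255).astype('uint8'))
E
```

```text
t 15.625 F [ 1.1   3.09 -0.87] sd 0.56 fork-frame F 3.27 0.14 pos 0.2587 -0.4307 0.308 eff [-40.153 -22.63   -0.837   0.338] [0.008 0.008 0.009 0.005]
```

View pics/k.png

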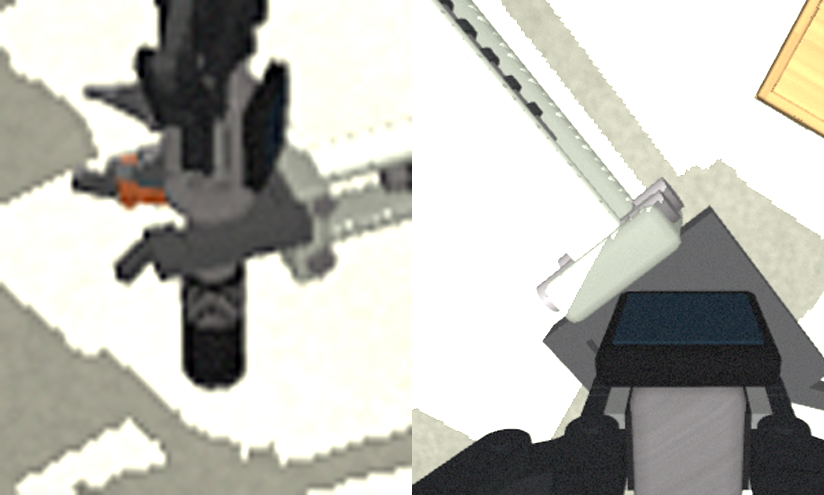

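The picture shows the collar down in the fork, the catch at about (145,190) closed behind the neck, and the arm sunk. A shift of about 1.3 mm reversed the lateral force, so it is seat friction rather than the back wall. I'll lower the remaining ~11 mm while following the arc.

Call:
{"method": "drive_tool", "body": {
  "plan": "20 0.2 0.5 0 0 0 0;20 0 0.1 -2 0 0 0;20 0.1 0.1 -2 0 0 0;20 0 0.1 -2 0 0 0;20 0.1 0.1 -2 0 0 0;20 0 0.2 -2 0 0 0;20 0.1 0.1 -1 0 0 0;20 0 0 0 0 0 0;20 0 0 0 0 0 0;20 0 0 0 0 0 0"
}}

```text
time_s: 16.98
tcp_pos: [0.4967, 0.0795, 0.2969]
orientation: [0.612, 0.354, 0.612, -0.354]
contact_force: [-1.5, -2.9, 0.1]
opening: 0.321
```

```bash
python3 avg.py 30
```

```text
t 18.475 F [-0.96 -3.58 -0.56] sd 0.46 fork-frame F -3.68 -0.45 pos 0.2598 -0.4308 0.2969 eff [-40.116 -22.879   1.035  -0.09 ] [0.029 0.025 0.052 0.023]
```

Call:
{"method": "drive_tool", "body": {
  "plan": "20 -0.2 -0.6 0 0 0 0;20 0 0 0 0 0 0;20 0 0 0 0 0 0"
}}

```text
time_s: 18.85
tcp_pos: [0.4966, 0.0793, 0.297]
orientation: [0.612, 0.354, 0.612, -0.354]
contact_force: [-0.6, 1.7, 0.4]
opening: 0.321
```

```bash
python3 avg.py 24
```

```text
t 20.05 F [0.93 3.91 0.23] sd 0.47 fork-frame F 3.97 0.61 pos 0.2593 -0.4308 0.2969 eff [-39.784 -22.127  -0.992   0.231] [0.025 0.047 0.172 0.019]
```

Call:
{"method": "drive_tool", "body": {
  "plan": "20 0.1 0.3 -1 0 0 0;20 0 0 0 0 0 0;20 0 0 0 0 0 0"
}}

```text
time_s: 20.42
tcp_pos: [0.4966, 0.0791, 0.2959]
orientation: [0.612, 0.354, 0.612, -0.354]
contact_force: [0.8, 2.2, -0.7]
opening: 0.32
```

```bash
python3 avg.py 24
```

```text
t 21.625 F [ 0.23  1.47 -0.07] sd 0.53 fork-frame F 1.45 0.34 pos 0.2594 -0.4308 0.2959 eff [-39.898 -22.363  -0.374   0.11 ] [0.014 0.043 0.155 0.021]
```

Call:
{"method": "drive_tool", "body": {
  "plan": "20 0.1 0.2 -2 0 0 0;20 0 0 0 0 0 0;20 0 0 0 0 0 0"
}}

```text
time_s: 22.0
tcp_pos: [0.4967, 0.0794, 0.2939]
orientation: [0.612, 0.354, 0.612, -0.354]
contact_force: [-0.5, 0.2, 0.8]
opening: 0.32
```

```bash
python3 avg.py 24
```

```text
t 23.2 F [-0.34 -0.17  0.1 ] sd 0.42 fork-frame F -0.29 0.25 pos 0.2597 -0.4308 0.2939 eff [-3.9892e+01 -2.2454e+01  1.4200e-01  5.0000e-03] [0.017 0.015 0.073 0.014]
```

The force is balanced (Fz 0.1 ± 0.1 N, lateral about 0) and the arm stands still. Releasing gently.

Call:
{"method": "drive_tool", "body": {
  "plan": "28 0 0 0 0 0 0;29 0 0 0 0 0 0;31 0 0 0 0 0 0;33 0 0 0 0 0 0;36 0 0 0 0 0 0;40 0 0 0 0 0 0;46 0 0 0 0 0 0;52 0 0 0 0 0 0;52 0 0 0 0 0 0;52 0 0 0 0 0 0",
  "force": 20
}}

```text
time_s: 24.45
tcp_pos: [0.4967, 0.0794, 0.2939]
orientation: [0.612, 0.354, 0.612, -0.354]
contact_force: [0.4, 0.9, -0.3]
opening: 0.611
```

```bash
python3 - <<'E'
from h import *
import time
s=read_state();print(s["contact_force"],s["opening"])
I={n:get_image(n) for n in("scene","wrist")}
for n in I: cv2.imwrite(f"pics/m_{n}.png",I[n])
# shift of fork area between k (before) is not comparable; compare frames in time now
a=get_image("scene")[130:220,230:305];
for _ in range(10): get_image("top")
b=get_image("scene")[130:220,230:305]
print("frame diff",np.abs(a.astype(int)-b).mean())
r=lambda im,x,y,w,h,k:cv2.resize(im[y:y+h,x:x+w],None,fx=k,fy=k,interpolation=cv2.INTER_CUBIC)
cv2.imwrite("pics/m.png",np.clip(np.hstack([r(I["scene"],230,130,75,90,5.5),r(I["wrist"],80,0,300,360,495/360)[:495]])*1.6,0,255).astype('uint8'))
E
```

```text
[ 0.37711386  0.90296657 -0.32445301] 0.610608649302341
frame diff 0.9527901234567902
```

View pics/m.png

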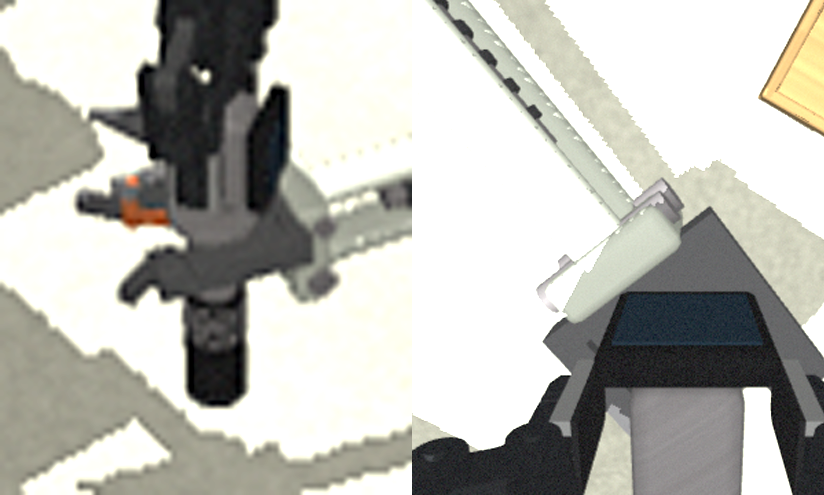

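The fingers are clear on both sides and the head has kept its place relative to the gripper (screen at rows 293–386, as before). The catch at about (145,205) is behind the neck. Retreating straight up.

Call:
{"method": "drive_tool", "body": {
  "plan": "52 0 0 8 0 0 0;52 0 0 15 0 0 0;52 0 0 25 0 0 0;52 0 0 35 0 0 0;52 0 0 35 0 0 0;52 0 0 30 0 0 0;52 -15 -40 15 0 0 0;52 -20 -50 0 0 0 0;52 -20 -50 0 0 0 0;52 -10 -30 0 0 0 0;52 0 0 0 0 0 0;52 0 0 0 0 0 0"
}}

```text
time_s: 26.65
tcp_pos: [0.4318, -0.0901, 0.4573]
orientation: [0.612, 0.354, 0.612, -0.354]
contact_force: [0.4, 0.3, -0.7]
opening: 0.606
```

```bash
python3 - <<'E'
from h import *
I={n:get_image(n) for n in("wrist","top","scene")}
for _ in range(16): get_image("top")
b=get_image("scene");print("diff",np.abs(I["scene"][100:240,200:400].astype(int)-b[100:240,200:400]).mean(),read_state()["time_s"])
cv2.imwrite("pics/n_scene.png",b)
r=lambda im,x,y,w,h,k:cv2.resize(im[y:y+h,x:x+w],None,fx=k,fy=k,interpolation=cv2.INTER_CUBIC)
cv2.imwrite("pics/n.png",np.vstack([np.hstack([r(b,230,110,80,60,5),r(b,80,200,240,180,400/240)]),np.hstack([r(I["wrist"],0,0,560,420,400/560),r(I["top"],220,130,240,180,400/240)])]))
E
```

```text
Traceback (most recent call last):
ValueError: 200 camera calls are used up
```

The camera calls are used up. I'll wait a second for everything to settle, then hand in.

Call:
{"method": "drive_tool", "body": {
  "plan": "52 0 0 0 0 0 0;52 0 0 0 0 0 0;52 0 0 0 0 0 0;52 0 0 0 0 0 0;52 0 0 0 0 0 0;52 0 0 0 0 0 0;52 0 0 0 0 0 0;52 0 0 0 0 0 0"
}}

```text
time_s: 28.25
tcp_pos: [0.4317, -0.0906, 0.4569]
orientation: [0.612, 0.354, 0.612, -0.354]
contact_force: [-0.0, 0.6, -0.1]
opening: 0.608
```

```bash
python3 -c "
from workcell import *
s=read_state();print(s['time_s'],s['contact_force']);print(sign_off())"
```

```text
28.25 [-0.01104062  0.63481975 -0.09588245]
the job is handed in; nothing more can be done
None
```

I took the otoscope out of its well, slid it into the fork and lowered it into the seat, then let it go hanging there. I handed the job in at 28 s, but I have no picture from after the gripper left, because my force averaging used up the 200 camera calls.

- **Catch:** going in, the neck met a sideways push of about 4 N, which fell to about 0 at the seat. The pictures show the catch back across the slot behind the neck; I did not measure its angle.
- **Lowering:** the otoscope weighs about 6.1 N. I followed the arm down about 60 mm and saw up to 4 N of sideways force on the way. I put that down to friction in the seat and trimmed it to about 0.
- **Release:** just before letting go the vertical force averaged 0.1 ± 0.1 N, equal to about 1–2 mm of arm travel. In the picture after opening, the head had not visibly moved, and two frames 0.5 s apart showed no visible movement.
- **Not checked by camera:** the otoscope's final rest, and that the other instruments stayed put. The forces while retreating upwards were within noise, and my path kept clear of the other instruments.

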